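# Weigh a toppled drill core and clamp it in the end-grinding jig

### The arm

A 7-joint arm with a two-finger parallel gripper is mounted at the origin on a cart in front of the work surface, level with it; the furniture and walls round the work are solid. World frame = base frame: x ahead of the robot, y to its left, z up, the work surface at z = 0. Lengths are in m, angles in rad, forces in N, time in s.
With the tool pointing down it reaches from about 0.425 to 1.025 m from the base axis. Payload 3.6 kg.
Tool frame: the origin (TCP) lies midway between the tips of the shut fingers; the grasp point (between the pads) lies 19 mm behind it; z points along the fingers, y is the line along which they close (so a half turn about z gives the same grasp; the last joint's range is limited). The gripper opens to 85 mm and grips with 20 to 120 N. Pads are 22 mm wide; open, the fingers measure 114 mm over their backs; the gripper's body (76 mm by 85 mm) begins 54 mm behind the grasp point. The pads swing forward as they close: fully open they stand 13 mm farther back than shut.
Start: joints at [1.083, 0.591, 0.048, 1.609, -0.033, 0.943, -0.034], TCP at [0.278, -0.67, 0.231] pointing down, gripper open.
Joint ranges: [-2.69, 2.69], [-0.47, 2.24], [-1.27, 1.36], [0.19, 2.51], [-1.53, 4.68], [0.08, 2.07], [-3.09, 3.09]. Speed limits (rad/s): [2.57, 2.57, 3.14, 3.14, 3.14, 3.14, 3.14].

### API

Orientations are given as a rotation vector (axis times angle).
In Python, from bench import sensors, viewer, workorder gives the robot as it stands.
- The arm moves only by the shell command python3 -m handwheel 'ROWS' [FORCE]. ROWS is JSON, a list of rows, each an object of numbers: "grip": the finger opening in cm, from 0 to 8.54; "x", "y", "z": the shift along the tool's x, y, z in cm; "twist": the turn about the tool's z in rad. A call has 1 to 12 rows; each row shifts and turns the commanded pose from where the row before left it, along the tool's axes as they then stand; what a row does not reach is not made up. A row lasts 1/12 s, in which the tool goes at most 41.7 mm and 7.16 degrees, less where a joint would pass 70% of its speed; a pose out of reach is approached as far as the arm can. A call with a gripper value outside its range is refused whole. The fingers move at their own pace and stop on an object; FORCE is the grip in N (left out, the last holds). Time passes only in rows, so rows that do not move let the fingers close. It gives the time, the measured TCP pose, the force, the opening and the grip force at its end, in the units of the state.
- sensors.get_obs(): the state, without advancing time (a new reading comes with each control period).
- viewer.read_camera(name): name is "scene" or "top"; returns a dict with "img" (480x640x3 uint8, blue, green, red), "fx", "fy", "cx", "cy" (pixels), "rvec" (rotation vector, rad) and "tvec" (3), from world to camera coordinates, as OpenCV has them. Camera axes: x right, y down, z forward; pixel columns grow to the right and rows downward; lengths in m; the calibration is good to about 2 mm. A picture is of the moment at which its call begins. There is no depth.
- workorder.hand_in(): hands the job in; it is judged then, once.
Trained networks look in the newest picture that a camera, given by its name, has taken for a name from the list of things; names that differ only in an ending like _2 or _b are one class to them, and where a whole thing is asked for, a point or a joint stands for the part that bears it (a point fixed in the world has none). Each returns a list of dicts, best first, with "score" (0 to 1); they miss things now and then, are a little off and sometimes report something else, mostly with a low value. They report only what shows in the picture. A call takes as long as a camera call. They do not tell look-alikes from the thing itself.
- viewer.boxes_of(thing, camera): "point" ([column, row] in pixels, amid what is visible of it).
The state is a dict: "t": time; "qpos": joint angles; "qvel": joint speeds; "joint_torque": joint torques, N m; "position": TCP position; "tcp_rot": TCP orientation; "wrist_force": force on the tool from outside, world axes, zero at the start; "wrist_torque": the same for the moment, N m; "width": opening from 0.0 (shut) to 1.0 (fully open); "gripper_force": force on a finger pad.
Only numpy, scipy, OpenCV 4.12 (cv2) and the standard library are available. Lean on these libraries where they do the work, as an engineer would, in place of code of your own. Each camera call takes 0.05 s, during which the arm holds its last target. There are 200 camera calls.

### The job

The concrete drill core has toppled over: stand it upright on the scale's pan, sawn end down, and take your hand off it for a good second so that it can be weighed. Then take it again by its upper end, stand it broken end up in the vee of the grinding jig, and swing the clamp arm shut until its pad holds the core against the vee. Set the core down gently each time and leave the other things on the bench where they are.

Things in the scene. Friction and masses are not known exactly. Their poses are not given: they have to be found in the camera images.
- core: grey concrete drill core lying on its side on the bench, diameter 50 mm, about 0.5 kg. Its wall is straight for 98 mm from the flat sawn end; beyond that is the rough, slanting broken end, whose peak is about 112 mm from the sawn face. Origin: centre of the sawn end face. Its z axis runs along the core from the sawn end to the broken end, so z points up when it stands properly.
- pan_centre (a point): centre of the top face of the bench scale's flat pan, 50 mm above the bench. The pan is 142 mm along x by 150 mm along y and level; x points from the display side to the back of the scale. The grey housing below it is 205 x 166 mm and reaches 125 mm to the display side (-x) of this point; nothing stands above the pan. The scale does not move.
- vee_seat (a point): point on the jig's base plate, 12 mm above the bench, where the centre of the core's sawn end lies when the core touches both flanks of the upright vee. x points into the vee, away from its open side. The flanks stand at 45 degrees either side of +x, each 25 mm from this point, and rise 56 mm above the plate.
- clamp_hinge (a point): upright hinge axis of the clamp arm, on the jig at x = -25, y = -50 mm from the vee seat, 44 mm above the bench (underside of the arm, which is 18 mm high). Axes as the jig's.
- clamp_knob (a point): middle of the grip of the clamp arm's upright black round knob: 16 mm in diameter, from 62 mm to 106 mm above the bench, this point 88 mm above the bench. With the arm shut it lies 92 mm along the jig's +y and 17 mm along its -x from the hinge axis. The nylon pad sits on the arm 50 mm from the hinge.
- clamp (a joint): angle of the clamp arm in rad: 0 = shut, the arm along the jig's +y with its pad touching a core that sits fully in the vee; grows (counter-clockwise from above) as the arm swings open to the vee's open side; at 1.57 the arm points along the jig's -x. Stiff hinge: the arm stays where it is left; about 2 N at the knob moves it. A core a few mm short of the vee is pushed home by the pad.
- ground_core_1: bystander: finished concrete core standing upright, 50 mm diameter, 100 mm high, both ends flat; origin at the centre of its foot. Leave it.
- ground_core_2: bystander: second finished concrete core standing upright, 50 mm diameter, 100 mm high; origin at the centre of its foot. Leave it.
- big_tin: bystander: round aluminium sample tin with lid, 71 mm diameter, 47 mm high; origin at the centre of its foot. Leave it.
- jig: steel end-grinding jig: base plate 150 x 150 x 12 mm (x = -65 to +85 mm) carrying an upright vee (top 68 mm above the bench) open towards -x, and a hinged clamp arm across the open side. Origin: on the bench straight below the vee seat; x points into the vee. It does not move.
- tape_roll: bystander: roll of black tape lying flat, 53 mm across, 19 mm high; origin under its centre. Leave it.
Things that resemble listed ones, but are neither listed nor needed, are in the scene too. Leave any green look-alike of the core alone.

How it is judged:
By the outcome, as a careful person would: the job done as asked, in the order asked, and still so for the second after the job is handed in, with the robot touching nothing.
It also fails if it takes over 69 s, if anything falls off the work surface, if the arm or the gripper's body presses on something with over 40 N, if the wrist force passes 120 N, or if a joint passes its speed limit or range.

## Working session

There is one attempt and no reset: what is moved stays moved. The work goes in short steps, Python scripts to look and compute and a shell command to move; the robot and the scene stay as the last step left them, time stands still between calls to the robot, and variables do not carry over. Pictures are saved under pics/ and viewed, at most 10 in all, crops included, and the job is handed in when it is done.

```bash
mkdir -p pics; ls; cat > h.py <<'E'
import numpy as np, cv2
from bench import sensors, viewer, workorder
def cam(n):
    return viewer.read_camera(n)
def K(c): return np.array([[c['fx'],0,c['cx']],[0,c['fy'],c['cy']],[0,0,1.]])
def unproj(c,px,z):
    R=cv2.Rodrigues(np.array(c['rvec'],float))[0];t=np.array(c['tvec'],float)
    d=R.T@np.linalg.solve(K(c),[px[0],px[1],1]);o=-R.T@t
    return o+d*(z-o[2])/d[2]
def proj(c,P):
    return cv2.projectPoints(np.array(P,float).reshape(-1,1,3),np.array(c['rvec'],float),np.array(c['tvec'],float),K(c),None)[0].reshape(-1,2)
E
python3 - <<'E'
from h import *
for n in('scene','top'):
    c=cam(n);cv2.imwrite(f'pics/{n}0.png',c['img'])
    print(n,c['fx'],c['cx'],c['cy'],c['rvec'],c['tvec'])
    for th in('core','pan_centre','jig','clamp_knob','clamp_hinge','ground_core_1','big_tin','tape_roll'):
        print(th,[(np.round(b['point']).tolist(),round(b['score'],2),unproj(c,b['point'],0.03).round(3).tolist()) for b in viewer.boxes_of(th,n)])
s=sensors.get_obs();print(s)
E
```

```text
pics
scene 570.7941193030604 317.1473536428755 243.3060133306494 [ 0.78241983 -2.2710668   1.3937043 ] [0.38890562 0.23078909 1.07524342]
core [([311.0, 239.0], 0.87, [0.624, -0.134, 0.03]), ([336.0, 266.0], 0.66, [0.482, -0.055, 0.03])]
pan_centre [([246.0, 304.0], 0.74, [0.536, 0.195, 0.03])]
jig [([370.0, 223.0], 0.71, [0.558, -0.312, 0.03]), ([408.0, 211.0], 0.4, [0.516, -0.445, 0.03])]
clamp_knob [([403.0, 211.0], 0.78, [0.527, -0.436, 0.03])]
clamp_hinge [([371.0, 221.0], 0.72, [0.564, -0.325, 0.03])]
ground_core_1 [([228.0, 257.0], 0.95, [0.729, 0.068, 0.03]), ([252.0, 239.0], 0.95, [0.751, -0.041, 0.03])]
big_tin [([438.0, 246.0], 0.62, [0.34, -0.297, 0.03]), ([370.0, 223.0], 0.38, [0.556, -0.31, 0.03])]
tape_roll [([283.0, 354.0], 0.73, [0.357, 0.277, 0.03])]
top 608.4367333105844 327.47559857904224 237.9395660934211 [ 2.21413212 -2.18702313  0.06938123] [-0.06974223  0.53558068  1.51254229]
core [([359.0, 200.0], 0.72, [0.631, -0.141, 0.03]), ([327.0, 258.0], 0.67, [0.485, -0.063, 0.03]), ([434.0, 220.0], 0.59, [0.582, -0.327, 0.03])]
pan_centre [([227.0, 226.0], 0.89, [0.5
[... 497 characters left out ...]
)]
{'t': 0.9, 'qpos': array([ 1.0834846 ,  0.59115891,  0.04834486,  1.60849489, -0.03330752,
        0.9427261 , -0.03370264]), 'qvel': array([-0.00215676, -0.00128606, -0.0008227 , -0.00051805, -0.00240481,
        0.00075469, -0.00071281]), 'joint_torque': array([ 5.61980360e-04, -5.48626113e+01,  1.54644862e+00, -1.98541385e+01,
        9.43132356e-03,  1.48463532e-03,  3.53888886e-06]), 'position': array([ 0.27822763, -0.6694876 ,  0.2313326 ]), 'tcp_rot': array([3.08085091e+00, 6.14716465e-01, 2.65442444e-05]), 'wrist_force': array([-0.47528974, -0.39110162, -0.49637777]), 'wrist_torque': array([-0.00862492,  0.0216411 ,  0.01041695]), 'gripper_force': 0.0, 'width': 1.0064498986900887}
```

View pics/scene0.png

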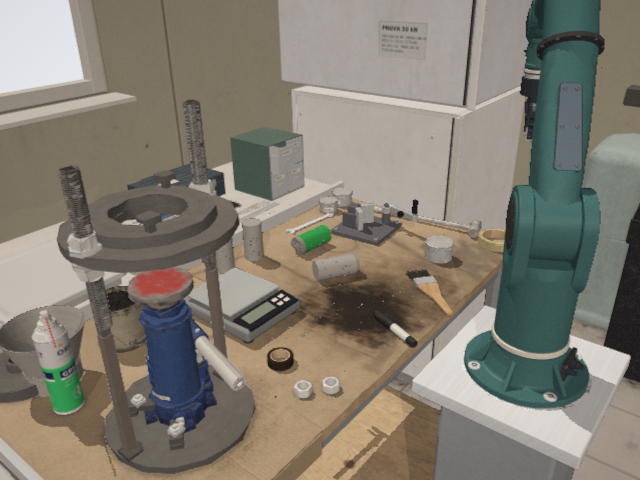

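View pics/top0.png

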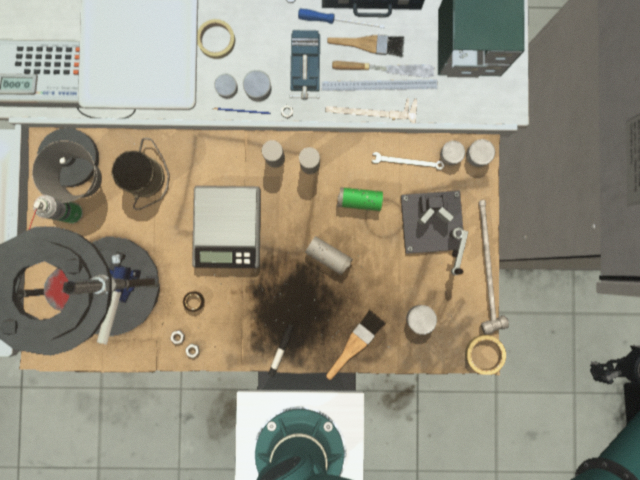

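The scene view shows the scale at about (240,300), the grey core at (336,266), its green look-alike at (311,239), the jig at (368,223) and finished cores at (228,257) and (252,239). The top view shows the same layout: grey core (328,256), green core (359,200), jig (433,222), clamp arm pointing to about (459,250), pan (227,218).

Candidates for the core are grey at top (328,256) and green at top (359,200). The grey one fits: it is concrete, lying down, with one broken end. I'll confirm that in a crop.

```bash
python3 - <<'E'
from h import *
t=cv2.imread('pics/top0.png');s=cv2.imread('pics/scene0.png')
f=lambda im,x,y,w,h,k:cv2.resize(im[y:y+h,x:x+w],None,fx=k,fy=k,interpolation=cv2.INTER_CUBIC)
a=f(t,295,225,66,50,6);b=f(s,300,240,66,50,6);d=f(t,395,185,80,100,3.0);e=f(s,320,190,110,60,3.6)
im=np.zeros((600,800,3),np.uint8)
for q,(y,x) in((a,(0,0)),(b,(0,400)),(d,(300,0)),(e,(300,400))): im[y:y+q.shape[0],x:x+q.shape[1]]=q[:600-y,:800-x]
cv2.imwrite('pics/crop1.png',im)
E
```

```text
(no output)
```

View pics/crop1.png

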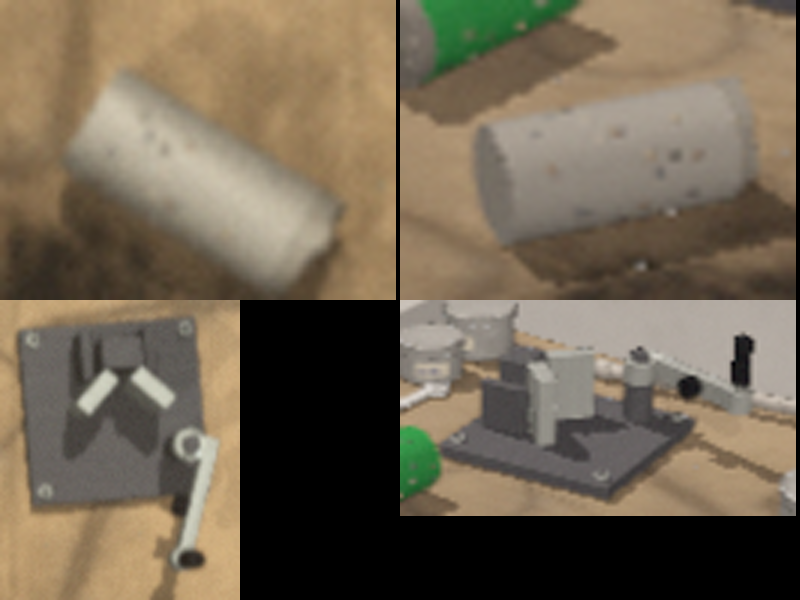

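The crop confirms that the grey core is the right one. Its flat sawn disc is at the upper left in the top view (about (311,243)) and its ragged broken end at the lower right (about (347,266)). The clamp arm is open with its knob at about (458,271). Next I'll fit outlines for the core, pan, jig plate and arm.

```bash
cat >> h.py <<'E'
from scipy.optimize import minimize, differential_evolution
def grad(img):
    g=cv2.GaussianBlur(img.astype(np.float32),(0,0),0.8)
    return np.stack([cv2.Sobel(g,cv2.CV_32F,1,0),cv2.Sobel(g,cv2.CV_32F,0,1)],-1)
def escore(c,G,poly,closed=True):
    p=proj(c,poly); s=[];n=len(p)
    for i in range(n if closed else n-1):
        a,b=p[i],p[(i+1)%n];L=np.hypot(*(b-a))
        if L<.5: continue
        q=a+(b-a)*np.linspace(0,1,int(L*2)+2)[:,None];nn=np.array([-(b-a)[1],(b-a)[0]])/L
        m=q.astype(np.float32)
        v=np.stack([cv2.remap(np.ascontiguousarray(G[...,k,:]),m[:,:1],m[:,1:],cv2.INTER_LINEAR)[:,0] for k in(0,1)],1)
        s.append(np.minimum(np.abs((v*nn[None,:,None]).sum(1)).sum(-1),250))
    return np.concatenate(s).mean()
def hull(c,P):
    h=cv2.convexHull(proj(c,P).astype(np.float32),returnPoints=False)[:,0];return np.array(P)[h]
def fit(cs,shape,x0,rng,hl=True):
    Gs=[np.stack([g[...,0],g[...,1]],2) if 0 else np.moveaxis(grad(c['img']),-1,2) for c in cs for g in [0]]
    f=lambda x:-sum(escore(c,G,hull(c,shape(x)) if hl else shape(x)) for c,G in zip(cs,Gs))
    r=differential_evolution(f,[(a-b,a+b) for a,b in zip(x0,rng)],seed=1,maxiter=40,popsize=10,polish=False)
    return r.x,-r.fun
def cyl(x,L=.107,up=False):  # x,y of sawn centre, yaw of axis
    th=np.linspace(0,2*np.pi,33)[:-1];a=np.array([np.cos(x[2]),np.sin(x[2]),0]);b=np.array([-a[1],a[0],0]);o=np.array([x[0],x[1],.025])
    return np.array([o+l*a+.025*(np.cos(t)*b+np.sin(t)*np.array([0,0,1])) for l in(0,L) for t in th])
def rect(x,x0,x1,y0,y1,z):
    c,s=np.cos(x[2]),np.sin(x[2])
    return np.array([[x[0]+c*u-s*v,x[1]+s*u+c*v,z] for u,v in((x0,y0),(x1,y0),(x1,y1),(x0,y1))])
E
cat > m.py <<'E'
from h import *
t=cam('top');s=cam('scene')
for nm,cs in(('both',[t,s]),('top',[t]),('scene',[s])):
    a=unproj(t,(311,243),.025);b=unproj(t,(347.5,266),.025);y=np.arctan2(*(b-a)[1::-1])
    core=fit(cs,cyl,[a[0],a[1],y],[.02,.02,.25])
    pan=fit(cs,lambda x:rect(x,-.071,.071,-.075,.075,.05),[.585,.186,0],[.03,.03,.15],False)
    jig=fit(cs,lambda x:rect(x,-.065,.085,-.075,.075,.012),[.565,-.32,.08],[.04,.04,.2],False)
    print(nm,*[(n,r[0].round(4),round(r[1])) for n,r in(('core',core),('pan',pan),('jig',jig))])
    if nm=='top':J=jig[0]
    if nm=='both':C=core[0];P=pan[0];JB=jig[0]
k=unproj(t,(458.3,270.7),.106);print('knob',k, 'hinge',unproj(t,(457.7,233.3),.07),'cam',unproj(t,(320,240),1.4))
for n,c in(('top',t),('scene',s)):
    im=cv2.resize(c['img'],None,fx=4,fy=4,interpolation=cv2.INTER_CUBIC)
    for p in(hull(c,cyl(C)),rect(P,-.071,.071,-.075,.075,.05),rect(JB,-.065,.085,-.075,.075,.012)):
        cv2.polylines(im,[((proj(c,p)+.5)*4).round().astype(int)],True,(0,0,255),1)
    cv2.imwrite(f'pics/ov_{n}.png',im)
a=cv2.imread('pics/ov_top.png')[680:1150,740:1900];b=cv2.imread('pics/ov_scene.png')[780:1380,700:1700]
a=cv2.resize(a,(800,324));b=cv2.resize(b,(460,276));o=np.zeros((600,800,3),np.uint8);o[:324]=a;o[324:,:460]=b;cv2.imwrite('pics/ov.png',o)
E
python3 m.py
```

```text
both ('core', array([ 0.5223, -0.02  , -2.1313]), 343) ('pan', array([0.5807, 0.1905, 0.0029]), 434) ('jig', array([ 0.5695, -0.3254,  0.0981]), 380)
top ('core', array([ 0.5248, -0.0205, -2.1575]), 175) ('pan', array([0.5838, 0.1885, 0.0052]), 247) ('jig', array([ 0.5684, -0.3263,  0.0955]), 202)
scene ('core', array([ 0.5225, -0.0206, -2.1739]), 171) ('pan', array([0.5783, 0.1939, 0.0415]), 207) ('jig', array([ 0.5705, -0.323 ,  0.0951]), 188)
knob [ 0.45819202 -0.37150442  0.106     ] hinge [ 0.54875302 -0.37813298  0.07      ] cam [ 0.46396593 -0.04628377  1.4       ]
```

View pics/ov.png

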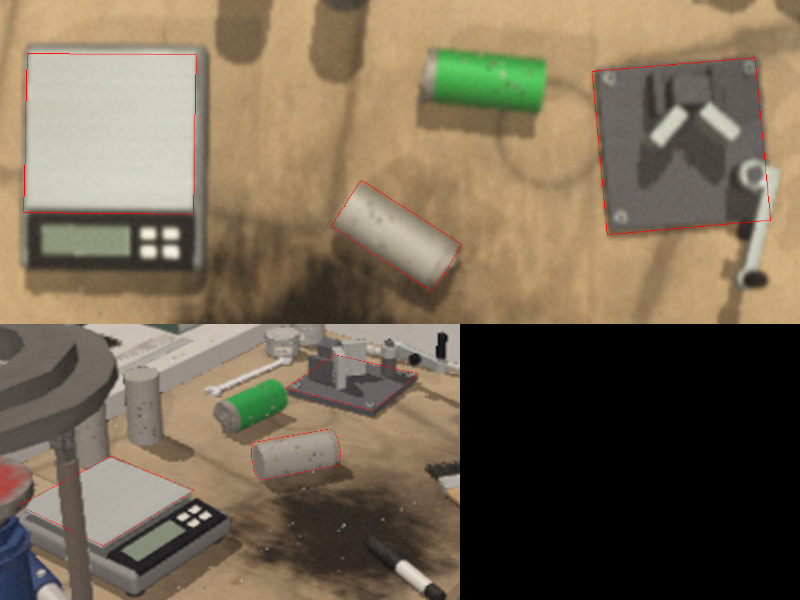

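The fits agree within about 3 mm, and the hinge computed from the jig pose, (0.549,-0.378), matches the one measured. The arm is open by about 1.22 rad. Only shifts and a twist are available, so I'll grip the core near its broken end and swing it up about the edge of its sawn face.

```bash
cat >> h.py <<'E'
def need(x,y,z,yaw=None):
    s=sensors.get_obs();R=cv2.Rodrigues(np.array(s['tcp_rot']))[0];cy=np.arctan2(R[1,0],R[0,0])
    d=R.T@(np.array([x,y,z])-s['position'])*100
    print('t',round(s['t'],2),'pos',s['position'].round(4),'yaw',cy.round(3),'tilt',np.round(R[2,2],4),'d(cm)',d.round(2),'twist',None if yaw is None else round(-((yaw-cy+np.pi)%(2*np.pi)-np.pi),3),'F',s['wrist_force'].round(1),'w',round(s['width'],3),'q7',s['qpos'][6].round(2))
E
python3 -m handwheel '[{"twist":-0.12},{"twist":-0.12},{"twist":-0.12},{"twist":-0.12},{"twist":-0.12},{"x":3.9,"y":-1},{"x":3.9,"y":-1},{"x":3.9,"y":-1},{"x":3.9,"y":-1},{"x":3.9,"y":-1},{"x":3.9,"y":-1},{"x":3.9,"y":-1}]' 25
python3 -c "from h import *;need(.479,-.087,.1,.99)"
```

```text
t 1.0 pos [ 0.2782 -0.6695  0.2313] yaw 0.394 tilt -1.0 d(cm) [ 40.89 -46.08  13.13] twist -0.596 F [-0.4 -0.1  0.4] w 1.002 q7 -0.03invalid input
```

```bash
python3 -m handwheel '[{"grip":8.5,"x":0,"y":0,"z":0,"twist":-0.12},{"grip":8.5,"x":0,"y":0,"z":0,"twist":-0.12}]' 25; echo; python3 -m handwheel --help
```

```text
t: 1.17
position: [0.2783, -0.6694, 0.2313]
tcp_rot: [2.982, 0.988, -0.001]
wrist_force: [-0.3, -0.5, -0.7]
width: 0.994
gripper_force: 0.0
invalid input: not JSON, or not a number
```

Rows need every key.

```bash
python3 -m handwheel '[{"grip":8.5,"x":0,"y":0,"z":0,"twist":-0.12},{"grip":8.5,"x":0,"y":0,"z":0,"twist":-0.12},{"grip":8.5,"x":0,"y":0,"z":0,"twist":-0.12},{"grip":8.5,"x":3.9,"y":-1,"z":0,"twist":0},{"grip":8.5,"x":3.9,"y":-1,"z":0,"twist":0},{"grip":8.5,"x":3.9,"y":-1,"z":0,"twist":0},{"grip":8.5,"x":3.9,"y":-1,"z":0,"twist":0},{"grip":8.5,"x":3.9,"y":-1,"z":0,"twist":0},{"grip":8.5,"x":3.9,"y":-1,"z":0,"twist":0},{"grip":8.5,"x":3.9,"y":-1,"z":0,"twist":0},{"grip":8.5,"x":3.9,"y":-1,"z":0,"twist":0},{"grip":8.5,"x":3.9,"y":-1,"z":0,"twist":0}]' 25
python3 -c "from h import *;need(.479,-.087,.1,.99)"
```

```text
t: 2.17
position: [0.3946, -0.3245, 0.2316]
tcp_rot: [2.761, 1.497, 0.0]
wrist_force: [0.3, -0.0, -0.4]
width: 0.991
gripper_force: 0.0
t 2.17 pos [ 0.3946 -0.3245  0.2316] yaw 0.993 tilt -1.0 d(cm) [24.51 -5.9  13.16] twist 0.003 F [ 0.3 -0.  -0.4] w 0.991 q7 -0.07
```

```bash
python3 -m handwheel '[{"grip":8.5,"x":3.06,"y":-0.74,"z":1.3,"twist":0},{"grip":8.5,"x":3.06,"y":-0.74,"z":1.3,"twist":0},{"grip":8.5,"x":3.06,"y":-0.74,"z":1.3,"twist":0},{"grip":8.5,"x":3.06,"y":-0.74,"z":1.3,"twist":0},{"grip":8.5,"x":3.06,"y":-0.74,"z":1.3,"twist":0},{"grip":8.5,"x":3.06,"y":-0.74,"z":1.3,"twist":0},{"grip":8.5,"x":3.06,"y":-0.74,"z":1.3,"twist":0},{"grip":8.5,"x":3.06,"y":-0.74,"z":1.3,"twist":0},{"grip":8.5,"x":0,"y":0,"z":0,"twist":0},{"grip":8.5,"x":0,"y":0,"z":0,"twist":0}]' 25
python3 -c "from h import *;need(.479,-.087,.004,.99)"
```

```text
t: 3.0
position: [0.4789, -0.0863, 0.1268]
tcp_rot: [-2.757, -1.505, 0.0]
wrist_force: [-0.3, -0.8, 0.4]
width: 0.995
gripper_force: 0.0
t 3.0 pos [ 0.4789 -0.0863  0.1268] yaw 0.999 tilt -1.0 d(cm) [-0.06  0.06 12.28] twist 0.009 F [-0.3 -0.8  0.4] w 0.995 q7 -0.65
```

```bash
python3 -m handwheel '[{"grip":8.5,"x":0,"y":0.05,"z":2.5,"twist":0.01},{"grip":8.5,"x":0,"y":0,"z":2.5,"twist":0},{"grip":8.5,"x":0,"y":0,"z":2.5,"twist":0},{"grip":8.5,"x":0,"y":0,"z":2.0,"twist":0},{"grip":8.5,"x":0,"y":0,"z":1.5,"twist":0},{"grip":8.5,"x":0,"y":0,"z":1.3,"twist":0},{"grip":8.5,"x":0,"y":0,"z":0,"twist":0},{"grip":6,"x":0,"y":0,"z":0,"twist":0},{"grip":4,"x":0,"y":0,"z":0,"twist":0},{"grip":4,"x":0,"y":0,"z":0,"twist":0},{"grip":4,"x":0,"y":0,"z":0,"twist":0},{"grip":4,"x":0,"y":0,"z":0,"twist":0}]' 25
python3 -m handwheel '[{"grip":4,"x":0,"y":0,"z":0,"twist":0},{"grip":4,"x":0,"y":0,"z":0,"twist":0},{"grip":4,"x":0,"y":0,"z":0,"twist":0},{"grip":4,"x":0,"y":0,"z":0,"twist":0}]' 25
```

```text
t: 4.0
position: [0.4788, -0.0896, 0.0055]
tcp_rot: [2.768, 1.483, 0.001]
wrist_force: [0.2, 0.1, 7.1]
width: 0.582
gripper_force: 25.0
t: 4.33
position: [0.4788, -0.0896, 0.0054]
tcp_rot: [2.768, 1.483, 0.001]
wrist_force: [-0.9, -0.2, 7.0]
width: 0.586
gripper_force: 25.0
```

```bash
python3 -m handwheel '[{"grip":4,"x":0.23,"y":0,"z":-0.53,"twist":0},{"grip":4,"x":0.23,"y":0,"z":-0.53,"twist":0},{"grip":4,"x":0.23,"y":0,"z":-0.53,"twist":0},{"grip":4,"x":0.23,"y":0,"z":-0.53,"twist":0},{"grip":4,"x":0.35,"y":0,"z":-0.44,"twist":0},{"grip":4,"x":0.35,"y":0,"z":-0.44,"twist":0},{"grip":4,"x":0.35,"y":0,"z":-0.44,"twist":0},{"grip":4,"x":0.35,"y":0,"z":-0.44,"twist":0},{"grip":4,"x":0.45,"y":0,"z":-0.33,"twist":0},{"grip":4,"x":0.45,"y":0,"z":-0.33,"twist":0},{"grip":4,"x":0.45,"y":0,"z":-0.33,"twist":0},{"grip":4,"x":0.45,"y":0,"z":-0.33,"twist":0}]' 25
python3 - <<'E'
from h import *
c=cam('scene');a=c['img'][190:310,230:430];cv2.imwrite('pics/lift1.png',cv2.resize(a,None,fx=3,fy=3,interpolation=cv2.INTER_CUBIC))
E
```

```text
t: 5.33
position: [0.5015, -0.0542, 0.0565]
tcp_rot: [-2.769, -1.484, 0.0]
wrist_force: [-0.7, 0.4, -4.3]
width: 0.583
gripper_force: 26.2
```

View pics/lift1.png

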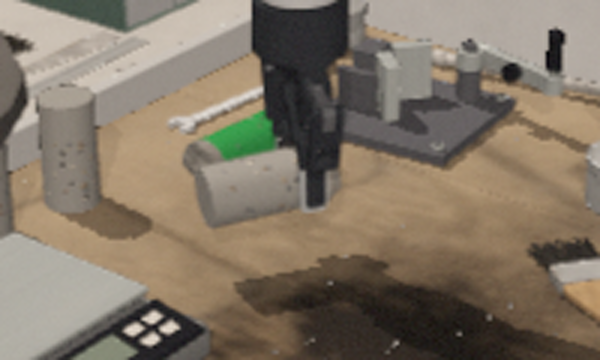

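The core stayed level in the pads: friction held it, hanging clear of the bench at about (250,185) in the crop. I'll set it back down, regrip about 11 mm further out with a 20 N grip, and let its weight swing it.

```bash
python3 -m handwheel '[{"grip":4,"x":0,"y":0,"z":1.6,"twist":0},{"grip":4,"x":0,"y":0,"z":1.6,"twist":0},{"grip":4,"x":0,"y":0,"z":1.2,"twist":0},{"grip":4,"x":0,"y":0,"z":0.6,"twist":0},{"grip":4,"x":0,"y":0,"z":0,"twist":0},{"grip":5.5,"x":0,"y":0,"z":0,"twist":0},{"grip":6.0,"x":0,"y":0,"z":0,"twist":0},{"grip":6.0,"x":-0.6,"y":0,"z":0,"twist":0},{"grip":6.0,"x":-0.6,"y":0,"z":0,"twist":0},{"grip":4,"x":0,"y":0,"z":0,"twist":0},{"grip":4,"x":0,"y":0,"z":0,"twist":0},{"grip":4,"x":0,"y":0,"z":0,"twist":0}]' 20
python3 -m handwheel '[{"grip":4,"x":0.1,"y":0,"z":-0.53,"twist":0},{"grip":4,"x":0.1,"y":0,"z":-0.53,"twist":0},{"grip":4,"x":0.2,"y":0,"z":-0.53,"twist":0},{"grip":4,"x":0.23,"y":0,"z":-0.53,"twist":0},{"grip":4,"x":0.35,"y":0,"z":-0.44,"twist":0},{"grip":4,"x":0.35,"y":0,"z":-0.44,"twist":0},{"grip":4,"x":0.35,"y":0,"z":-0.44,"twist":0},{"grip":4,"x":0.35,"y":0,"z":-0.44,"twist":0},{"grip":4,"x":0,"y":0,"z":0,"twist":0},{"grip":4,"x":0,"y":0,"z":0,"twist":0}]' 20
python3 - <<'E'
from h import *
c=cam('scene');a=c['img'][190:310,230:430];cv2.imwrite('pics/lift2.png',cv2.resize(a,None,fx=3,fy=3,interpolation=cv2.INTER_CUBIC))
need(0,0,0)
E
```

```text
t: 6.38
position: [0.4935, -0.0664, 0.0068]
tcp_rot: [2.77, 1.481, -0.004]
wrist_force: [-2.2, -3.3, 5.9]
width: 0.579
gripper_force: 20.0
t: 7.22
position: [0.5064, -0.0475, 0.0454]
tcp_rot: [2.768, 1.485, 0.001]
wrist_force: [0.5, -0.3, -4.1]
width: 0.573
gripper_force: 21.4
t 7.27 pos [ 0.5059 -0.0478  0.0451] yaw 0.984 tilt -1.0 d(cm) [-24.03 -44.77   4.52] twist None F [-0.1  0.5 -3.5] w 0.579 q7 -0.76
```

View pics/lift2.png

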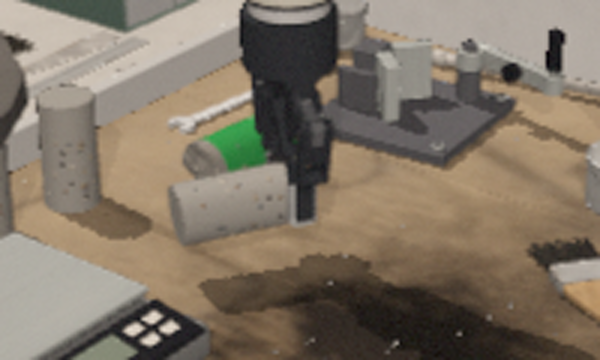

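The core is still level at about (240,200) in the crop, gripped right at its broken end. I'll test how the grip force responds to the commanded opening, so I can ease it off until the core pivots.

```bash
python3 -m handwheel '[{"grip":4,"x":0,"y":0,"z":1.2,"twist":0},{"grip":4,"x":0,"y":0,"z":1.2,"twist":0},{"grip":4,"x":0,"y":0,"z":0.6,"twist":0},{"grip":4.7,"x":0,"y":0,"z":0,"twist":0},{"grip":4.7,"x":0,"y":0,"z":0,"twist":0}]' 20
python3 -m handwheel '[{"grip":4.85,"x":0,"y":0,"z":0,"twist":0},{"grip":4.85,"x":0,"y":0,"z":0,"twist":0}]' 20
python3 -m handwheel '[{"grip":4.9,"x":0,"y":0,"z":0,"twist":0},{"grip":4.9,"x":0,"y":0,"z":0,"twist":0}]' 20
```

```text
t: 7.68
position: [0.5054, -0.0482, 0.0149]
tcp_rot: [-2.769, -1.483, 0.002]
wrist_force: [-1.2, -1.1, -0.9]
width: 0.574
gripper_force: 22.5
t: 7.85
position: [0.5058, -0.0479, 0.0155]
tcp_rot: [2.769, 1.484, -0.0]
wrist_force: [-0.7, -0.6, -2.2]
width: 0.578
gripper_force: 22.4
t: 8.02
position: [0.506, -0.0478, 0.0154]
tcp_rot: [2.769, 1.484, 0.0]
wrist_force: [-1.4, 0.0, -1.8]
width: 0.577
gripper_force: 22.4
```

```bash
python3 -m handwheel '[{"grip":4.94,"x":0,"y":0,"z":0,"twist":0},{"grip":4.94,"x":0,"y":0,"z":0,"twist":0}]' 20
python3 -m handwheel '[{"grip":4.98,"x":0,"y":0,"z":0,"twist":0},{"grip":4.98,"x":0,"y":0,"z":0,"twist":0}]' 20
python3 -m handwheel '[{"grip":5.02,"x":0,"y":0,"z":0,"twist":0},{"grip":5.02,"x":0,"y":0,"z":0,"twist":0}]' 20
```

```text
t: 8.18
position: [0.506, -0.0478, 0.0152]
tcp_rot: [2.769, 1.484, 0.0]
wrist_force: [0.0, -0.6, -1.4]
width: 0.579
gripper_force: 14.7
t: 8.35
position: [0.506, -0.0478, 0.0151]
tcp_rot: [2.769, 1.484, 0.0]
wrist_force: [-0.7, -0.5, -1.1]
width: 0.583
gripper_force: 3.5
t: 8.52
position: [0.5069, -0.0475, 0.0153]
tcp_rot: [2.769, 1.484, 0.003]
wrist_force: [0.3, 0.3, 1.3]
width: 0.589
gripper_force: 0.0
```

The force varies smoothly with the opening: 4.94 cm gives 15 N, 4.98 cm gives 3.5 N. I'll regrip at axis height with about 9 N and follow the arc.

```bash
python3 -m handwheel '[{"grip":5.5,"x":0,"y":0,"z":0,"twist":0},{"grip":5.6,"x":0.35,"y":0,"z":0.4,"twist":0},{"grip":5.6,"x":0.35,"y":0,"z":0.4,"twist":0},{"grip":5.6,"x":0,"y":0,"z":0.1,"twist":0},{"grip":4.7,"x":0,"y":0,"z":0,"twist":0},{"grip":4.7,"x":0,"y":0,"z":0,"twist":0},{"grip":4.7,"x":0,"y":0,"z":0,"twist":0},{"grip":4.96,"x":0,"y":0,"z":0,"twist":0},{"grip":4.96,"x":0,"y":0,"z":0,"twist":0}]' 20
python3 -m handwheel '[{"grip":4.96,"x":0.24,"y":0,"z":-0.55,"twist":0},{"grip":4.96,"x":0.24,"y":0,"z":-0.55,"twist":0},{"grip":4.96,"x":0.24,"y":0,"z":-0.55,"twist":0},{"grip":4.96,"x":0.24,"y":0,"z":-0.55,"twist":0},{"grip":4.96,"x":0.37,"y":0,"z":-0.47,"twist":0},{"grip":4.96,"x":0.37,"y":0,"z":-0.47,"twist":0},{"grip":4.96,"x":0.37,"y":0,"z":-0.47,"twist":0},{"grip":4.96,"x":0.37,"y":0,"z":-0.47,"twist":0}]' 20
python3 - <<'E'
from h import *
c=cam('scene');a=c['img'][190:310,230:430];cv2.imwrite('pics/lift3.png',cv2.resize(a,None,fx=3,fy=3,interpolation=cv2.INTER_CUBIC))
need(0,0,0)
E
```

```text
t: 9.27
position: [0.5095, -0.0421, 0.0059]
tcp_rot: [-2.769, -1.484, 0.001]
wrist_force: [0.9, 0.9, -3.3]
width: 0.584
gripper_force: 10.4
t: 9.93
position: [0.5237, -0.0212, 0.0475]
tcp_rot: [2.769, 1.484, 0.0]
wrist_force: [-0.6, 1.0, -3.8]
width: 0.583
gripper_force: 10.4
t 9.98 pos [ 0.5249 -0.0203  0.0482] yaw 0.985 tilt -1.0 d(cm) [-27.34 -44.87   4.68] twist None F [ 0.1 -0.  -2.9] w 0.577 q7 -0.8
```

View pics/lift3.png

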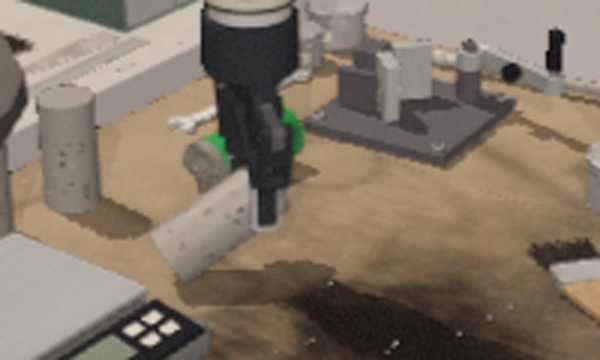

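The core is now tilted about 30°, with its sawn edge on the bench at about (180,270) in the crop. I'll continue the arc.

```bash
python3 -m handwheel '[{"grip":4.96,"x":0.48,"y":0,"z":-0.36,"twist":0},{"grip":4.96,"x":0.48,"y":0,"z":-0.36,"twist":0},{"grip":4.96,"x":0.48,"y":0,"z":-0.36,"twist":0},{"grip":4.96,"x":0.48,"y":0,"z":-0.36,"twist":0},{"grip":4.96,"x":0.55,"y":0,"z":-0.23,"twist":0},{"grip":4.96,"x":0.55,"y":0,"z":-0.23,"twist":0},{"grip":4.96,"x":0.55,"y":0,"z":-0.23,"twist":0},{"grip":4.96,"x":0.55,"y":0,"z":-0.23,"twist":0},{"grip":4.96,"x":0.59,"y":0,"z":-0.08,"twist":0},{"grip":4.96,"x":0.59,"y":0,"z":-0.08,"twist":0},{"grip":4.96,"x":0.59,"y":0,"z":-0.08,"twist":0},{"grip":4.96,"x":0.59,"y":0,"z":-0.08,"twist":0}]' 20
python3 -m handwheel '[{"grip":4.96,"x":0.55,"y":0,"z":0.07,"twist":0},{"grip":4.96,"x":0.55,"y":0,"z":0.07,"twist":0},{"grip":4.96,"x":0.55,"y":0,"z":0.08,"twist":0},{"grip":4.96,"x":0.55,"y":0,"z":0.08,"twist":0},{"grip":4.96,"x":0,"y":0,"z":0,"twist":0}]' 20
python3 - <<'E'
from h import *
c=cam('scene');a=c['img'][190:310,200:360];b=cv2.resize(a,None,fx=3,fy=3,interpolation=cv2.INTER_CUBIC)
c=cam('top');a=c['img'][190:310,260:365];b=np.hstack([b,cv2.resize(a,None,fx=3,fy=3,interpolation=cv2.INTER_CUBIC)])
cv2.imwrite('pics/lift4.png',b)
need(0,0,0)
E
```

```text
t: 10.98
position: [0.5594, 0.0328, 0.0736]
tcp_rot: [-2.769, -1.484, 0.0]
wrist_force: [0.3, -0.4, -3.7]
width: 0.577
gripper_force: 10.5
t: 11.4
position: [0.5675, 0.0413, 0.0708]
tcp_rot: [2.768, 1.474, -0.023]
wrist_force: [-6.8, -14.3, 9.4]
width: 0.585
gripper_force: 21.0
t 11.5 pos [0.5675 0.0413 0.0709] yaw 0.978 tilt -0.9999 d(cm) [-35.   -44.76   7.69] twist None F [ -5.3 -13.8  10. ] w 0.582 q7 -0.88
```

View pics/lift4.png

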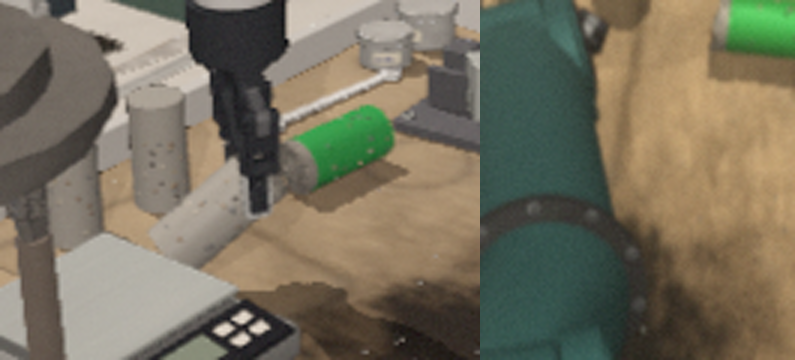

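The core is still tilted about 40° and its lower edge has met the side of the scale (about (190,260) in the crop). I'll back off 5 cm and then ease the grip in small steps so it swings down.

```bash
python3 -m handwheel '[{"grip":4.9,"x":-0.5,"y":0,"z":0,"twist":0},{"grip":4.9,"x":-1,"y":0,"z":0,"twist":0},{"grip":4.9,"x":-1.5,"y":0,"z":0,"twist":0},{"grip":4.9,"x":-1.5,"y":0,"z":-0.1,"twist":0},{"grip":4.9,"x":-1,"y":0,"z":-0.2,"twist":0},{"grip":4.965,"x":0,"y":0,"z":0,"twist":0},{"grip":4.965,"x":0,"y":0,"z":0,"twist":0}]' 20
python3 -m handwheel '[{"grip":4.97,"x":0,"y":0,"z":0,"twist":0},{"grip":4.97,"x":0,"y":0,"z":0,"twist":0},{"grip":4.975,"x":0,"y":0,"z":0,"twist":0},{"grip":4.975,"x":0,"y":0,"z":0,"twist":0}]' 20
python3 - <<'E'
from h import *
c=cam('scene');a=c['img'][190:310,230:390];b=cv2.resize(a,None,fx=3,fy=3,interpolation=cv2.INTER_CUBIC)
cv2.imwrite('pics/lift5.png',b)
need(0,0,0)
E
```

```text
t: 12.08
position: [0.5405, 0.004, 0.0738]
tcp_rot: [-2.77, -1.482, 0.0]
wrist_force: [-0.2, 0.2, -4.3]
width: 0.585
gripper_force: 9.1
t: 12.42
position: [0.5416, 0.0057, 0.0737]
tcp_rot: [-2.768, -1.485, -0.002]
wrist_force: [0.1, -0.4, -3.4]
width: 0.58
gripper_force: 5.8
t 12.47 pos [0.5414 0.0055 0.0737] yaw 0.985 tilt -1.0 d(cm) [-30.41 -44.81   7.34] twist None F [-0.7 -1.1 -0.2] w 0.585 q7 -0.82
```

View pics/lift5.png

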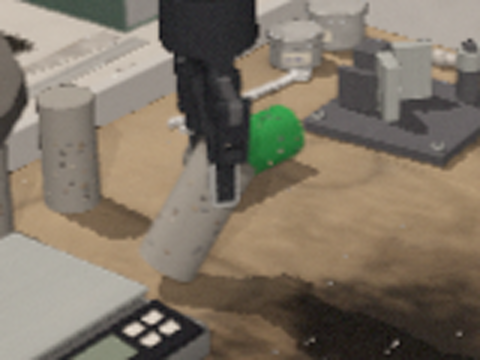

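The core now stands about 65° steep, with its lower edge touching the bench at about (170,270) in the crop. I'll swing the rest of the way over that edge, then ease off so it settles on its flat face. From here I'll measure numerically, since picture views are nearly used up.

```bash
cat >> h.py <<'E'
def cylt(x,d=.0,L=.1):  # sawn centre x,y,z ; tilt from vertical, azimuth of lean
    a=np.array([np.sin(x[3])*np.cos(x[4]),np.sin(x[3])*np.sin(x[4]),np.cos(x[3])]);b=np.cross(a,[.3,.9,.1]);b/=np.linalg.norm(b);e=np.cross(a,b)
    return np.array([np.array(x[:3])+l*a+.025*(np.cos(t)*b+np.sin(t)*e) for l in(0,L) for t in np.linspace(0,2*np.pi,33)[:-1]])
def tilt(az=-2.15):
    c=cam('scene');G=np.moveaxis(grad(c['img']),-1,2);s=sensors.get_obs();p=s['position']+[0,0,.023]
    # unknown: tilt ang and d along axis; axis passes through grasp point; use lower 55 mm sides+sawn rim
    best=[]
    for T in np.radians(np.arange(-15,45,1)):
        for d in np.arange(.070,.1,.002):
            a=np.array([np.sin(T)*np.cos(az),np.sin(T)*np.sin(az),np.cos(T)]);o=p-d*a
            P=hull(c,cylt([*o,T,az],L=.055));q=proj(c,P)
            best.append((escore(c,G,P),np.degrees(T),d,(o[2]-.025*abs(np.sin(T)))))
    best.sort(reverse=True);print([tuple(np.round(b,3).tolist()) for b in best[:5]])
E
python3 -c "from h import *;tilt()"
python3 -m handwheel '[{"grip":4.97,"x":0.4,"y":0,"z":-0.03,"twist":0},{"grip":4.97,"x":0.4,"y":0,"z":-0.03,"twist":0},{"grip":4.97,"x":0.4,"y":0,"z":0,"twist":0},{"grip":4.97,"x":0.4,"y":0,"z":0,"twist":0},{"grip":4.97,"x":0.4,"y":0,"z":0,"twist":0},{"grip":4.97,"x":0.4,"y":0,"z":0,"twist":0},{"grip":4.97,"x":0.4,"y":0,"z":0,"twist":0},{"grip":4.97,"x":0.4,"y":0,"z":0,"twist":0}]' 20
python3 -c "from h import *;need(0,0,0);tilt()"
```

```text
[(127.054, 15.0, 0.092, 0.001), (126.976, 16.0, 0.092, 0.001), (126.947, 15.0, 0.094, -0.0), (126.523, 16.0, 0.094, -0.0), (122.907, 14.0, 0.092, 0.002)]
t: 13.18
position: [0.5585, 0.0318, 0.074]
tcp_rot: [-2.769, -1.484, 0.001]
wrist_force: [-0.9, -0.2, -3.3]
width: 0.579
gripper_force: 5.4
t 13.18 pos [0.5585 0.0318 0.074 ] yaw 0.984 tilt -1.0 d(cm) [-33.57 -44.74   7.45] twist None F [-0.9 -0.2 -3.3] w 0.579 q7 -0.85
[(135.794, 0.0, 0.098, -0.001), (135.457, -1.0, 0.098, -0.001), (135.025, 0.0, 0.096, 0.001), (132.586, -1.0, 0.096, 0.001), (131.694, -2.0, 0.098, -0.002)]
```

The fit shows the core upright (0°) with its face on the bench. I'll let go, lower by 17 mm and take a proper grip.

```bash
python3 -m handwheel '[{"grip":4.98,"x":0,"y":0,"z":0,"twist":0},{"grip":5.0,"x":0,"y":0,"z":0,"twist":0},{"grip":5.05,"x":0,"y":0,"z":0,"twist":0},{"grip":5.3,"x":0,"y":0,"z":0,"twist":0},{"grip":5.8,"x":0,"y":0,"z":0,"twist":0},{"grip":6,"x":0,"y":0,"z":0.6,"twist":0},{"grip":6,"x":0,"y":0,"z":0.6,"twist":0},{"grip":6,"x":0,"y":0,"z":0.5,"twist":0},{"grip":6,"x":0,"y":0,"z":0,"twist":0}]' 20
python3 -c "from h import *;need(0,0,0);tilt()"
python3 -m handwheel '[{"grip":5.3,"x":0,"y":0,"z":0,"twist":0},{"grip":4.5,"x":0,"y":0,"z":0,"twist":0},{"grip":4.5,"x":0,"y":0,"z":0,"twist":0},{"grip":4.5,"x":0,"y":0,"z":0,"twist":0},{"grip":4.5,"x":0,"y":0,"z":-0.5,"twist":0},{"grip":4.5,"x":0,"y":0,"z":-1,"twist":0}]' 40
python3 -c "from h import *;need(.577,.19,.16);tilt()"
```

```text
t: 13.98
position: [0.5577, 0.0313, 0.0559]
tcp_rot: [-2.768, -1.484, 0.004]
wrist_force: [0.0, -0.3, 0.1]
width: 0.703
gripper_force: 0.0
t 13.98 pos [0.5577 0.0313 0.0559] yaw 0.984 tilt -1.0 d(cm) [-33.48 -44.69   5.73] twist None F [ 0.  -0.3  0.1] w 0.703 q7 -0.86
[(156.2, 5.0, 0.08, -0.003), (155.878, 5.0, 0.082, -0.005), (155.617, 6.0, 0.082, -0.005), (155.387, 4.0, 0.08, -0.002), (155.04, 6.0, 0.08, -0.003)]
t: 14.53
position: [0.5573, 0.0312, 0.0716]
tcp_rot: [-2.768, -1.484, 0.005]
wrist_force: [0.0, -0.0, -3.9]
width: 0.574
gripper_force: 39.4
t 14.53 pos [0.5573 0.0312 0.0716] yaw 0.984 tilt -1.0 d(cm) [14.29 -7.18 -8.86] twist None F [ 0.  -0.  -3.9] w 0.574 q7 -0.85
[(155.993, 2.0, 0.086, 0.01), (154.472, 2.0, 0.084, 0.012), (153.938, 3.0, 0.086, 0.01), (152.989, 3.0, 0.084, 0.012), (149.774, 2.0, 0.088, 0.008)]
```

```bash
python3 -m handwheel '[{"grip":4.5,"x":0,"y":0,"z":-3,"twist":0},{"grip":4.5,"x":0,"y":0,"z":-3,"twist":0},{"grip":4.5,"x":1.43,"y":-0.72,"z":-1,"twist":0},{"grip":4.5,"x":2.5,"y":-1.26,"z":0,"twist":0},{"grip":4.5,"x":2.5,"y":-1.26,"z":0,"twist":0},{"grip":4.5,"x":2.5,"y":-1.26,"z":0,"twist":0},{"grip":4.5,"x":2.5,"y":-1.26,"z":0,"twist":0},{"grip":4.5,"x":2,"y":-1,"z":0,"twist":0},{"grip":4.5,"x":0.86,"y":-0.42,"z":0,"twist":0},{"grip":4.5,"x":0,"y":0,"z":0,"twist":0},{"grip":4.5,"x":0,"y":0,"z":0,"twist":0}]' 40
python3 -c "from h import *;need(.577,.19,.109);tilt()"
```

```text
t: 15.5
position: [0.5776, 0.1892, 0.1423]
tcp_rot: [2.768, 1.484, -0.002]
wrist_force: [0.3, -1.1, -4.2]
width: 0.574
gripper_force: 40.8
t 15.5 pos [0.5776 0.1892 0.1423] yaw 0.984 tilt -1.0 d(cm) [ 0.04 -0.1   3.32] twist None F [ 0.3 -1.1 -4.2] w 0.574 q7 -1.07
[(174.824, 7.0, 0.08, 0.083), (174.323, 7.0, 0.082, 0.081), (171.057, 7.0, 0.084, 0.079), (170.731, 6.0, 0.082, 0.081), (170.112, 8.0, 0.08, 0.082)]
```

```bash
python3 -m handwheel '[{"grip":4.5,"x":0,"y":0,"z":1.1,"twist":0},{"grip":4.5,"x":0,"y":0,"z":1.0,"twist":0},{"grip":4.5,"x":0,"y":0,"z":0.6,"twist":0},{"grip":4.5,"x":0,"y":0,"z":0.3,"twist":0},{"grip":4.5,"x":0,"y":0,"z":0.2,"twist":0},{"grip":4.5,"x":0,"y":0,"z":0.1,"twist":0},{"grip":4.5,"x":0,"y":0,"z":0.1,"twist":0},{"grip":4.5,"x":0,"y":0,"z":0,"twist":0}]' 40
python3 -m handwheel '[{"grip":4.5,"x":0,"y":0,"z":0.1,"twist":0},{"grip":4.5,"x":0,"y":0,"z":0.1,"twist":0}]' 40
python3 -m handwheel '[{"grip":4.5,"x":0,"y":0,"z":0.05,"twist":0},{"grip":4.5,"x":0,"y":0,"z":0,"twist":0}]' 40
```

```text
t: 16.22
position: [0.5782, 0.1903, 0.1083]
tcp_rot: [-2.769, -1.484, -0.0]
wrist_force: [0.6, -0.1, -3.5]
width: 0.576
gripper_force: 40.8
t: 16.38
position: [0.5786, 0.1906, 0.1073]
tcp_rot: [2.769, 1.484, 0.002]
wrist_force: [-1.5, -0.8, 8.6]
width: 0.578
gripper_force: 41.6
t: 16.55
position: [0.5786, 0.1905, 0.1073]
tcp_rot: [2.769, 1.484, 0.002]
wrist_force: [-1.4, -0.9, 5.2]
width: 0.575
gripper_force: 41.6
```

```bash
python3 -m handwheel '[{"grip":4.9,"x":0,"y":0,"z":0,"twist":0},{"grip":4.96,"x":0,"y":0,"z":0,"twist":0},{"grip":4.98,"x":0,"y":0,"z":0,"twist":0},{"grip":5.0,"x":0,"y":0,"z":0,"twist":0},{"grip":5.05,"x":0,"y":0,"z":0,"twist":0},{"grip":5.4,"x":0,"y":0,"z":0,"twist":0},{"grip":6.5,"x":0,"y":0,"z":0,"twist":0},{"grip":7.5,"x":0,"y":0,"z":0,"twist":0},{"grip":7.5,"x":0,"y":0,"z":-1.5,"twist":0},{"grip":7.5,"x":0,"y":0,"z":-3,"twist":0},{"grip":7.5,"x":0,"y":0,"z":-3,"twist":0},{"grip":7.5,"x":0,"y":0,"z":-2,"twist":0}]' 20
cat > up.py <<'E'
from h import *
import sys
# fit upright core standing at height z: x,y
x0,y0,z=map(float,sys.argv[1:4]);c=cam('scene');t=cam('top')
for nm,cs in(('scene',[c]),('top',[t]),('both',[c,t])):
    for T in ((0,) if nm!='scene' else (0,1)):
        if T: r=fit(cs,lambda x:cylt([x[0],x[1],z,x[2],x[3]],L=.098),[x0,y0,0,0],[.02,.02,.25,3.14])
        else: r=fit(cs,lambda x:cylt([x[0],x[1],z,0,0],L=.098),[x0,y0],[.02,.02])
        print(nm,T,r[0].round(4),round(r[1]))
cv2.imwrite('pics/last.png',c['img'])
E
python3 up.py .58 .192 .05; python3 -c "from h import *;need(0,0,0)"
```

```text
t: 17.55
position: [0.5788, 0.1906, 0.2028]
tcp_rot: [2.769, 1.484, 0.003]
wrist_force: [1.2, -0.6, 0.7]
width: 0.879
gripper_force: 0.0
scene 0 [0.581  0.1948] 208
scene 1 [ 0.5785  0.1963  0.0659 -0.5852] 210
top 0 [0.5824 0.1905] 173
both 0 [0.5823 0.1934] 371
t 17.65 pos [0.5807 0.1914 0.2046] yaw 0.984 tilt -1.0 d(cm) [-48.23 -37.84  19.97] twist None F [-0.   0.3 -0.8] w 0.877 q7 -1.06
```

The core stands upright on the pan at (0.582,0.194), and the fingers are clear above it. I'll wait while turning the tool for the jig.

```bash
python3 -m handwheel '[{"grip":7.5,"x":0,"y":0,"z":0,"twist":0.111},{"grip":7.5,"x":0,"y":0,"z":0,"twist":0.111},{"grip":7.5,"x":0,"y":0,"z":0,"twist":0.111},{"grip":7.5,"x":0,"y":0,"z":0,"twist":0.111},{"grip":7.5,"x":0,"y":0,"z":0,"twist":0.111},{"grip":7.5,"x":0,"y":0,"z":0,"twist":0.111},{"grip":7.5,"x":0,"y":0,"z":0,"twist":0.111},{"grip":7.5,"x":0,"y":0,"z":0,"twist":0.111},{"grip":7.5,"x":0,"y":0,"z":0,"twist":0},{"grip":7.5,"x":0,"y":0,"z":0,"twist":0},{"grip":7.5,"x":0,"y":0,"z":0,"twist":0},{"grip":7.5,"x":0,"y":0,"z":0,"twist":0}]' 40
python3 -m handwheel '[{"grip":7.5,"x":0,"y":0,"z":0,"twist":0},{"grip":7.5,"x":0,"y":0,"z":0,"twist":0},{"grip":7.5,"x":0,"y":0,"z":0,"twist":0},{"grip":7.5,"x":0,"y":0,"z":0,"twist":0},{"grip":7.5,"x":0,"y":0,"z":0,"twist":0},{"grip":7.5,"x":0,"y":0,"z":0,"twist":0}]' 40
python3 up.py .582 .193 .05; python3 -c "from h import *;need(.582,.193,.113,.0965)"
```

```text
t: 18.65
position: [0.5779, 0.1901, 0.2004]
tcp_rot: [3.138, 0.153, -0.001]
wrist_force: [-0.9, 0.6, -0.8]
width: 0.877
gripper_force: 0.0
t: 19.15
position: [0.5781, 0.1901, 0.2008]
tcp_rot: [-3.138, -0.151, -0.0]
wrist_force: [0.3, -0.7, -0.6]
width: 0.879
gripper_force: 0.0
scene 0 [0.5799 0.1964] 199
scene 1 [ 0.5794  0.1968 -0.0034 -0.5509] 199
top 0 [0.5906 0.1743] 170
both 0 [0.5798 0.1962] 354
t 19.25 pos [0.5781 0.1902 0.2008] yaw 0.096 tilt -1.0 d(cm) [ 0.42 -0.24  8.78] twist -0.001 F [-0.2  0.1 -0.3] w 0.877 q7 -1.79
```

```bash
python3 -m handwheel '[{"grip":7.8,"x":0.3,"y":-0.4,"z":1,"twist":0},{"grip":7.8,"x":0,"y":0,"z":2,"twist":0},{"grip":7.8,"x":0,"y":0,"z":2,"twist":0},{"grip":7.8,"x":0,"y":0,"z":2,"twist":0},{"grip":7.8,"x":0,"y":0,"z":1.4,"twist":0},{"grip":7.8,"x":0,"y":0,"z":0.5,"twist":0},{"grip":7,"x":0,"y":0,"z":0,"twist":0},{"grip":6,"x":0,"y":0,"z":0,"twist":0},{"grip":5.4,"x":0,"y":0,"z":0,"twist":0},{"grip":4.5,"x":0,"y":0,"z":0,"twist":0},{"grip":4.5,"x":0,"y":0,"z":0,"twist":0},{"grip":4.5,"x":0,"y":0,"z":0,"twist":0}]' 40
python3 -m handwheel '[{"grip":4.5,"x":0,"y":0,"z":0,"twist":0},{"grip":4.5,"x":0,"y":0,"z":0,"twist":0},{"grip":4.5,"x":0,"y":0,"z":-0.5,"twist":0},{"grip":4.5,"x":0,"y":0,"z":-1,"twist":0},{"grip":4.5,"x":0,"y":0,"z":-2,"twist":0},{"grip":4.5,"x":0,"y":0,"z":-3,"twist":0},{"grip":4.5,"x":0,"y":0,"z":0,"twist":0}]' 40
python3 -c "from h import *;need(.5693,-.3255,.15,.0965)"
```

```text
t: 20.25
position: [0.5817, 0.1946, 0.1129]
tcp_rot: [-3.137, -0.15, -0.004]
wrist_force: [0.1, -0.9, 3.1]
width: 0.576
gripper_force: 42.2
t: 20.83
position: [0.5834, 0.1954, 0.1815]
tcp_rot: [-3.135, -0.15, -0.012]
wrist_force: [2.0, -0.1, -3.5]
width: 0.575
gripper_force: 42.8
t 20.83 pos [0.5834 0.1954 0.1815] yaw 0.096 tilt -1.0 d(cm) [-6.4  51.72  2.98] twist -0.001 F [ 2.  -0.1 -3.5] w 0.575 q7 -1.79
```

```bash
python3 -m handwheel '[{"grip":4.5,"x":-0.26,"y":1.8,"z":0,"twist":0},{"grip":4.5,"x":-0.5,"y":3.6,"z":0,"twist":0},{"grip":4.5,"x":-0.5,"y":3.6,"z":0,"twist":0},{"grip":4.5,"x":-0.5,"y":3.6,"z":0,"twist":0},{"grip":4.5,"x":-0.5,"y":3.6,"z":0,"twist":0},{"grip":4.5,"x":-0.5,"y":3.6,"z":0,"twist":0},{"grip":4.5,"x":-0.5,"y":3.6,"z":0,"twist":0},{"grip":4.5,"x":-0.5,"y":3.6,"z":0,"twist":0},{"grip":4.5,"x":-0.5,"y":3.6,"z":0,"twist":0},{"grip":4.5,"x":-0.5,"y":3.6,"z":0,"twist":0},{"grip":4.5,"x":-0.5,"y":3.6,"z":0,"twist":0},{"grip":4.5,"x":-0.5,"y":3.6,"z":0,"twist":0}]' 40
python3 -m handwheel '[{"grip":4.5,"x":-0.5,"y":3.6,"z":0,"twist":0},{"grip":4.5,"x":-0.5,"y":3.6,"z":0,"twist":0},{"grip":4.5,"x":-0.46,"y":2.8,"z":0,"twist":0},{"grip":4.5,"x":0,"y":0,"z":0,"twist":0},{"grip":4.5,"x":0,"y":0,"z":0,"twist":0}]' 40
python3 -c "from h import *;need(.5613,-.3263,.077,.0965)"
```

```text
t: 21.83
position: [0.5616, -0.2243, 0.1759]
tcp_rot: [-3.137, -0.151, 0.003]
wrist_force: [0.3, 0.6, -4.9]
width: 0.576
gripper_force: 42.7
t: 22.25
position: [0.5558, -0.327, 0.1758]
tcp_rot: [3.138, 0.142, -0.004]
wrist_force: [0.3, 0.8, -4.0]
width: 0.577
gripper_force: 42.9
t 22.25 pos [ 0.5558 -0.327   0.1758] yaw 0.09 tilt -1.0 d(cm) [ 0.57 -0.02  9.88] twist -0.006 F [ 0.3  0.8 -4. ] w 0.577 q7 -0.94
```

```bash
sed -i 's/L=.098/L=float(sys.argv[4]) if len(sys.argv)>4 else .098/g' up.py; python3 up.py .5565 -.327 .113 .07; python3 -c "from h import *;need(.5613,-.3263,.077,.0965)"
```

```text
scene 0 [ 0.5503 -0.3174] 209
scene 1 [ 0.5582 -0.3284 -0.2266 -0.8479] 211
top 0 [ 0.5742 -0.309 ] 174
both 0 [ 0.5564 -0.3238] 314
t 22.35 pos [ 0.5574 -0.3224  0.1757] yaw 0.097 tilt -1.0 d(cm) [0.37 0.45 9.87] twist 0.0 F [ 0.8  0.8 -3.4] w 0.576 q7 -0.94
```

```bash
python3 -m handwheel '[{"grip":4.5,"x":0.37,"y":0.4,"z":0,"twist":0},{"grip":4.5,"x":0,"y":0,"z":0,"twist":0},{"grip":4.5,"x":0,"y":0,"z":0,"twist":0}]' 40
python3 -c "from h import *;need(.5613,-.3263,.078,.0965)"
```

```text
t: 22.6
position: [0.563, -0.3264, 0.1768]
tcp_rot: [-3.137, -0.154, -0.001]
wrist_force: [-0.2, -0.3, -3.9]
width: 0.577
gripper_force: 43.0
t 22.6 pos [ 0.563  -0.3264  0.1768] yaw 0.098 tilt -1.0 d(cm) [-0.17 -0.03  9.88] twist 0.002 F [-0.2 -0.3 -3.9] w 0.577 q7 -0.94
```

```bash
python3 -m handwheel '[{"grip":4.5,"x":-0.1,"y":0,"z":1.5,"twist":0},{"grip":4.5,"x":0,"y":0,"z":1.5,"twist":0},{"grip":4.5,"x":0,"y":0,"z":1.0,"twist":0},{"grip":4.5,"x":0,"y":0,"z":1.0,"twist":0},{"grip":4.5,"x":0,"y":0,"z":0.5,"twist":0},{"grip":4.5,"x":0,"y":0,"z":0,"twist":0}]' 40
python3 -c "from h import *;need(.5613,-.3263,.078,.0965)"
python3 -m handwheel '[{"grip":4.5,"x":0,"y":0,"z":0.8,"twist":0},{"grip":4.5,"x":0,"y":0,"z":0.8,"twist":0},{"grip":4.5,"x":0,"y":0,"z":0.8,"twist":0},{"grip":4.5,"x":0,"y":0,"z":0.7,"twist":0},{"grip":4.5,"x":0,"y":0,"z":0.7,"twist":0},{"grip":4.5,"x":0,"y":0,"z":0.3,"twist":0},{"grip":4.5,"x":0,"y":0,"z":0.2,"twist":0},{"grip":4.5,"x":0,"y":0,"z":0,"twist":0}]' 40
python3 -c "from h import *;need(.5613,-.3263,.078,.0965)"
```

```text
t: 23.1
position: [0.5604, -0.3271, 0.1204]
tcp_rot: [-3.137, -0.151, 0.003]
wrist_force: [-1.2, 0.5, -4.8]
width: 0.576
gripper_force: 43.2
t 23.1 pos [ 0.5604 -0.3271  0.1204] yaw 0.096 tilt -1.0 d(cm) [ 0.11 -0.06  4.24] twist -0.0 F [-1.2  0.5 -4.8] w 0.576 q7 -0.93
t: 23.77
position: [0.5608, -0.3277, 0.0782]
tcp_rot: [-3.138, -0.15, 0.001]
wrist_force: [0.2, 0.4, -3.9]
width: 0.575
gripper_force: 43.2
t 23.77 pos [ 0.5608 -0.3277  0.0782] yaw 0.096 tilt -1.0 d(cm) [ 0.06 -0.14  0.02] twist -0.001 F [ 0.2  0.4 -3.9] w 0.575 q7 -0.92
```

```bash
python3 -m handwheel '[{"grip":4.5,"x":0.15,"y":-0.1,"z":0,"twist":0},{"grip":4.5,"x":0.15,"y":0,"z":0,"twist":0},{"grip":4.5,"x":0.15,"y":0,"z":0,"twist":0},{"grip":4.5,"x":0,"y":0,"z":0,"twist":0}]' 40
python3 -m handwheel '[{"grip":4.5,"x":0.1,"y":0,"z":0,"twist":0},{"grip":4.5,"x":0.1,"y":0,"z":0,"twist":0},{"grip":4.5,"x":0,"y":0,"z":0,"twist":0}]' 40
python3 -c "from h import *;need(.5693,-.3255,.077,.0965)"
```

```text
t: 24.1
position: [0.5665, -0.3263, 0.0792]
tcp_rot: [3.137, 0.151, 0.002]
wrist_force: [1.3, 0.3, -3.2]
width: 0.578
gripper_force: 43.2
t: 24.35
position: [0.5677, -0.3263, 0.0789]
tcp_rot: [3.138, 0.151, 0.001]
wrist_force: [0.2, 0.4, -4.2]
width: 0.576
gripper_force: 43.2
t 24.35 pos [ 0.5677 -0.3263  0.0789] yaw 0.096 tilt -1.0 d(cm) [ 0.17 -0.06  0.19] twist -0.0 F [ 0.2  0.4 -4.2] w 0.576 q7 -0.93
```

```bash
python3 -m handwheel '[{"grip":4.5,"x":0.1,"y":0,"z":0,"twist":0},{"grip":4.5,"x":0.1,"y":0,"z":0,"twist":0},{"grip":4.5,"x":0,"y":0,"z":0,"twist":0}]' 40
python3 -m handwheel '[{"grip":4.5,"x":0.1,"y":0,"z":0,"twist":0},{"grip":4.5,"x":0,"y":0,"z":0,"twist":0}]' 40
python3 -c "from h import *;need(.5693,-.3255,.077,.0965)"
```

```text
t: 24.6
position: [0.5685, -0.3267, 0.0786]
tcp_rot: [3.138, 0.15, -0.003]
wrist_force: [-1.8, -1.4, -3.2]
width: 0.574
gripper_force: 43.2
t: 24.77
position: [0.5689, -0.3269, 0.0785]
tcp_rot: [3.138, 0.149, -0.004]
wrist_force: [-3.3, -2.8, -3.7]
width: 0.574
gripper_force: 43.1
t 24.77 pos [ 0.5689 -0.3269  0.0785] yaw 0.095 tilt -1.0 d(cm) [ 0.06 -0.13  0.15] twist -0.001 F [-3.3 -2.8 -3.7] w 0.574 q7 -0.93
```

```bash
python3 -m handwheel '[{"grip":4.5,"x":-0.05,"y":0.08,"z":0.1,"twist":0},{"grip":4.5,"x":0,"y":0,"z":0.1,"twist":0},{"grip":4.5,"x":0,"y":0,"z":0.1,"twist":0},{"grip":4.5,"x":0,"y":0,"z":0,"twist":0}]' 40
python3 -m handwheel '[{"grip":4.5,"x":0,"y":0,"z":0.1,"twist":0},{"grip":4.5,"x":0,"y":0,"z":0,"twist":0}]' 40
```

```text
t: 25.1
position: [0.5699, -0.3278, 0.0758]
tcp_rot: [3.137, 0.149, 0.0]
wrist_force: [-2.6, -3.9, -3.2]
width: 0.577
gripper_force: 43.1
t: 25.27
position: [0.5699, -0.3278, 0.0751]
tcp_rot: [3.137, 0.15, 0.0]
wrist_force: [-2.6, -3.1, -1.6]
width: 0.573
gripper_force: 43.3
```

```bash
python3 -m handwheel '[{"grip":4.5,"x":0,"y":0,"z":0.1,"twist":0},{"grip":4.5,"x":0,"y":0,"z":0,"twist":0}]' 40
python3 -m handwheel '[{"grip":4.9,"x":0,"y":0,"z":0,"twist":0},{"grip":4.96,"x":0,"y":0,"z":0,"twist":0},{"grip":4.98,"x":0,"y":0,"z":0,"twist":0},{"grip":5.0,"x":0,"y":0,"z":0,"twist":0},{"grip":5.05,"x":0,"y":0,"z":0,"twist":0},{"grip":5.3,"x":0,"y":0,"z":0,"twist":0},{"grip":5.8,"x":0,"y":0,"z":0,"twist":0},{"grip":6.2,"x":0,"y":0,"z":0,"twist":0},{"grip":6.2,"x":0,"y":0,"z":-1,"twist":0},{"grip":6.2,"x":0,"y":0,"z":-3,"twist":0},{"grip":6.2,"x":0,"y":0,"z":-4,"twist":0},{"grip":6.2,"x":0,"y":0,"z":-1,"twist":0}]' 20
python3 up.py .569 -.3255 .012; python3 - <<'E'
from h import *
from numpy import *
need(.458,-.372,.2)
c=viewer.read_camera('scene');print(viewer.boxes_of('clamp_knob','scene'))
# predicted knob for joint angles
H=array([.549,-.378])
for q in(1.1,1.2,1.3,1.4):
    a=1.7535+q+.0965;print(q,proj(c,[[*(H+.0936*array([cos(a),sin(a)])),z] for z in(.062,.106)]).round(1).tolist())
cv2.imwrite('pics/jig.png',cv2.resize(c['img'][180:260,320:450],None,fx=6,fy=6,interpolation=cv2.INTER_CUBIC))
E
```

```text
t: 25.43
position: [0.5699, -0.3278, 0.075]
tcp_rot: [3.137, 0.149, 0.0]
wrist_force: [-4.8, -3.5, 4.0]
width: 0.574
gripper_force: 43.8
t: 26.43
position: [0.5735, -0.3276, 0.1698]
tcp_rot: [3.134, 0.151, 0.013]
wrist_force: [1.7, -0.7, 1.9]
width: 0.723
gripper_force: 0.0
scene 0 [ 0.5718 -0.3326] 184
scene 1 [ 0.5657 -0.3059 -0.2472  1.7646] 195
top 0 [ 0.5863 -0.3259] 153
both 0 [ 0.5735 -0.3264] 291
t 26.53 pos [ 0.5727 -0.3272  0.1678] yaw 0.096 tilt -1.0 d(cm) [-11.83   3.36  -3.29] twist None F [ 1.1  0.6 -1.1] w 0.722 q7 -0.94
[{'point': [400.5, 211.9], 'score': 0.69}]
1.1 [[411.0, 215.4], [411.9, 200.4]]
1.2 [[413.2, 214.4], [414.1, 199.5]]
1.3 [[415.0, 213.4], [416.0, 198.5]]
1.4 [[416.6, 212.2], [417.5, 197.4]]
```

The core is set down and released in the vee. Top and scene views agree on the knob, at about (0.457,-0.372) with the arm at about 1.23 rad. I'll put the half-open fingers round it.

```bash
python3 -m handwheel '[{"grip":6,"x":-1.9,"y":0.5,"z":0,"twist":0},{"grip":6,"x":-2.5,"y":0.7,"z":0,"twist":0},{"grip":6,"x":-2.5,"y":0.7,"z":0,"twist":0},{"grip":6,"x":-2.5,"y":0.7,"z":0,"twist":0},{"grip":6,"x":-2.5,"y":0.76,"z":0,"twist":0},{"grip":6,"x":0,"y":0,"z":0,"twist":0.08},{"grip":6,"x":0,"y":0,"z":0,"twist":0.077},{"grip":6,"x":0,"y":0,"z":0,"twist":0},{"grip":6,"x":0,"y":0,"z":0,"twist":0}]' 20
python3 -c "from h import *;need(.457,-.372,.072,-.06)"
```

```text
t: 27.38
position: [0.4542, -0.3706, 0.1624]
tcp_rot: [-3.139, 0.092, 0.004]
wrist_force: [-0.4, 0.0, 0.4]
width: 0.702
gripper_force: 0.0
t 27.38 pos [ 0.4542 -0.3706  0.1624] yaw -0.059 tilt -1.0 d(cm) [0.31 0.14 9.04] twist 0.001 F [-0.4  0.   0.4] w 0.702 q7 -0.91
```

```bash
python3 -m handwheel '[{"grip":6,"x":0.3,"y":0.1,"z":2,"twist":0},{"grip":6,"x":0,"y":0,"z":2,"twist":0},{"grip":6,"x":0,"y":0,"z":1.5,"twist":0},{"grip":6,"x":0,"y":0,"z":1.5,"twist":0},{"grip":6,"x":0,"y":0,"z":1,"twist":0},{"grip":6,"x":0,"y":0,"z":1,"twist":0},{"grip":6,"x":0,"y":0,"z":0,"twist":0}]' 20
python3 -m handwheel '[{"grip":4,"x":0,"y":0,"z":0,"twist":0},{"grip":2.5,"x":0,"y":0,"z":0,"twist":0},{"grip":1,"x":0,"y":0,"z":0,"twist":0},{"grip":1,"x":0,"y":0,"z":0,"twist":0},{"grip":1,"x":0,"y":0,"z":0,"twist":0}]' 20
python3 -c "from h import *;need(.457,-.372,.072,-.06)"
```

```text
t: 27.97
position: [0.4569, -0.3716, 0.0717]
tcp_rot: [-3.138, 0.094, 0.005]
wrist_force: [-0.4, -0.5, -0.1]
width: 0.702
gripper_force: 0.0
t: 28.38
position: [0.4581, -0.3736, 0.0748]
tcp_rot: [3.139, -0.096, 0.002]
wrist_force: [-0.6, -0.3, 2.3]
width: 0.181
gripper_force: 20.7
t 28.38 pos [ 0.4581 -0.3736  0.0748] yaw -0.061 tilt -1.0 d(cm) [-0.12 -0.15  0.28] twist -0.001 F [-0.6 -0.3  2.3] w 0.181 q7 -0.89
```

The knob is between the pads (opening about 15.5 mm), which puts the arm at about 1.24 rad. I'll swing it along its arc with slightly loosened fingers.

```bash
python3 -m handwheel '[{"grip":2.0,"x":0,"y":0,"z":0,"twist":0},{"grip":2.0,"x":0.05,"y":-0.93,"z":0,"twist":0.1},{"grip":2.0,"x":0.05,"y":-0.93,"z":0,"twist":0.1},{"grip":2.0,"x":0.05,"y":-0.93,"z":0,"twist":0.1},{"grip":2.0,"x":0.05,"y":-0.93,"z":0,"twist":0.1},{"grip":2.0,"x":0.05,"y":-0.93,"z":0,"twist":0.1},{"grip":2.0,"x":0.05,"y":-0.93,"z":0,"twist":0.1},{"grip":2.0,"x":0,"y":0,"z":0,"twist":0}]' 20
cat > k.py <<'E'
from h import *
s=sensors.get_obs();p=s['position'][:2]-[.549,-.378];a=np.arctan2(p[1],p[0])
print('R',np.hypot(*p).round(4),'q',(a-1.7535-.0965).round(3));qt=0
for qt in(0.,0.05):
    a=1.7535+.0965+qt;t=np.array([.549,-.378])+.0936*np.array([np.cos(a),np.sin(a)]);need(*t,.073,a-np.pi)
E
python3 k.py
```

```text
t: 29.05
position: [0.479, -0.3197, 0.0739]
tcp_rot: [-2.972, 1.017, -0.001]
wrist_force: [-0.1, 1.1, -0.1]
width: 0.235
gripper_force: 0.0
R 0.0911 q 0.597
t 29.05 pos [ 0.479  -0.3197  0.0739] yaw -0.66 tilt -1.0 d(cm) [ 1.55 -5.21  0.1 ] twist 0.632 F [-0.1  1.1 -0.1] w 0.235 q7 -1.37
t 29.05 pos [ 0.479  -0.3197  0.0739] yaw -0.66 tilt -1.0 d(cm) [ 1.28 -4.83  0.1 ] twist 0.582 F [-0.1  1.1 -0.1] w 0.235 q7 -1.37
```

```bash
python3 -m handwheel '[{"grip":2.0,"x":0.02,"y":-0.93,"z":0,"twist":0.1},{"grip":2.0,"x":0.02,"y":-0.93,"z":0,"twist":0.1},{"grip":2.0,"x":0.03,"y":-0.93,"z":0,"twist":0.1},{"grip":2.0,"x":0.03,"y":-0.93,"z":0,"twist":0.1},{"grip":2.0,"x":0.03,"y":-0.7,"z":0,"twist":0.08},{"grip":2.0,"x":0,"y":0,"z":0,"twist":0}]' 20
python3 k.py
```

```text
t: 29.55
position: [0.5121, -0.2928, 0.0736]
tcp_rot: [-2.646, 1.693, -0.0]
wrist_force: [0.7, -0.4, 0.1]
width: 0.232
gripper_force: 0.0
R 0.0929 q 0.129
t 29.55 pos [ 0.5121 -0.2928  0.0736] yaw -1.138 tilt -1.0 d(cm) [ 0.03 -1.21  0.06] twist 0.153 F [ 0.7 -0.4  0.1] w 0.232 q7 -1.76
t 29.55 pos [ 0.5121 -0.2928  0.0736] yaw -1.138 tilt -1.0 d(cm) [-0.03 -0.74  0.06] twist 0.103 F [ 0.7 -0.4  0.1] w 0.232 q7 -1.76
```

```bash
python3 -m handwheel '[{"grip":2.0,"x":0,"y":-0.35,"z":0,"twist":0.05},{"grip":2.0,"x":0,"y":-0.3,"z":0,"twist":0.05},{"grip":2.0,"x":0,"y":-0.15,"z":0,"twist":0.03},{"grip":2.0,"x":0,"y":0,"z":0,"twist":0}]' 20
python3 -m handwheel '[{"grip":2.0,"x":0,"y":-0.12,"z":0,"twist":0},{"grip":2.0,"x":0,"y":0,"z":0,"twist":0}]' 20
python3 -m handwheel '[{"grip":2.0,"x":0,"y":-0.12,"z":0,"twist":0},{"grip":2.0,"x":0,"y":0,"z":0,"twist":0}]' 20
python3 k.py
```

```text
t: 29.88
position: [0.5178, -0.2908, 0.0737]
tcp_rot: [2.529, -1.863, -0.001]
wrist_force: [-1.0, -1.1, 0.7]
width: 0.235
gripper_force: 0.3
t: 30.05
position: [0.519, -0.2902, 0.0737]
tcp_rot: [2.529, -1.863, -0.001]
wrist_force: [-0.3, -0.9, -0.9]
width: 0.235
gripper_force: 0.8
t: 30.22
position: [0.5205, -0.2895, 0.0737]
tcp_rot: [-2.528, 1.864, 0.001]
wrist_force: [-1.2, -0.2, -0.6]
width: 0.234
gripper_force: 0.8
R 0.093 q 0.033
t 30.22 pos [ 0.5205 -0.2895  0.0737] yaw -1.271 tilt -1.0 d(cm) [-0.06 -0.31  0.07] twist 0.021 F [-1.2 -0.2 -0.6] w 0.234 q7 -1.86
t 30.22 pos [ 0.5205 -0.2895  0.0737] yaw -1.271 tilt -1.0 d(cm) [-0.06  0.16  0.07] twist -0.029 F [-1.2 -0.2 -0.6] w 0.234 q7 -1.86
```

```bash
for i in 1; do :; done
python3 -m handwheel '[{"grip":2.0,"x":0,"y":-0.1,"z":0,"twist":0},{"grip":2.0,"x":0,"y":0,"z":0,"twist":0}]' 20
python3 -m handwheel '[{"grip":2.0,"x":0,"y":-0.1,"z":0,"twist":0},{"grip":2.0,"x":0,"y":0,"z":0,"twist":0}]' 20
python3 -m handwheel '[{"grip":2.0,"x":0,"y":-0.1,"z":0,"twist":0},{"grip":2.0,"x":0,"y":0,"z":0,"twist":0}]' 20
python3 k.py
```

```text
t: 30.38
position: [0.5216, -0.289, 0.0737]
tcp_rot: [-2.528, 1.864, 0.001]
wrist_force: [-1.8, -0.5, 0.2]
width: 0.234
gripper_force: 0.8
t: 30.55
position: [0.5227, -0.2886, 0.0737]
tcp_rot: [-2.528, 1.864, 0.001]
wrist_force: [-2.3, -0.1, 0.4]
width: 0.235
gripper_force: 0.8
t: 30.72
position: [0.5236, -0.2882, 0.0737]
tcp_rot: [-2.528, 1.864, 0.001]
wrist_force: [-1.1, 0.7, 1.1]
width: 0.236
gripper_force: 0.7
R 0.0933 q -0.004
t 30.72 pos [ 0.5236 -0.2882  0.0737] yaw -1.271 tilt -1.0 d(cm) [-0.03  0.04  0.07] twist 0.021 F [-1.1  0.7  1.1] w 0.236 q7 -1.87
t 30.72 pos [ 0.5236 -0.2882  0.0737] yaw -1.271 tilt -1.0 d(cm) [-0.03  0.5   0.07] twist -0.029 F [-1.1  0.7  1.1] w 0.236 q7 -1.87
```

```bash
python3 -m handwheel '[{"grip":2.0,"x":0,"y":-0.1,"z":0,"twist":0},{"grip":2.0,"x":0,"y":0,"z":0,"twist":0}]' 20
python3 -m handwheel '[{"grip":2.0,"x":0,"y":-0.1,"z":0,"twist":0},{"grip":2.0,"x":0,"y":0,"z":0,"twist":0}]' 20
python3 -m handwheel '[{"grip":2.0,"x":0,"y":-0.1,"z":0,"twist":0},{"grip":2.0,"x":0,"y":0,"z":0,"twist":0}]' 20
python3 k.py
```

```text
t: 30.88
position: [0.5246, -0.288, 0.0737]
tcp_rot: [-2.528, 1.864, 0.001]
wrist_force: [-1.7, 0.4, -0.4]
width: 0.233
gripper_force: 0.7
t: 31.05
position: [0.5254, -0.288, 0.0737]
tcp_rot: [-2.528, 1.865, 0.001]
wrist_force: [-2.9, 0.6, -1.4]
width: 0.234
gripper_force: 0.9
t: 31.22
position: [0.5256, -0.2879, 0.0736]
tcp_rot: [2.527, -1.865, -0.002]
wrist_force: [-4.4, 0.8, 0.4]
width: 0.234
gripper_force: 1.7
R 0.0931 q -0.025
t 31.22 pos [ 0.5256 -0.2879  0.0736] yaw -1.271 tilt -1.0 d(cm) [-0.06  0.23  0.06] twist 0.02 F [-4.4  0.8  0.4] w 0.234 q7 -1.87
t 31.22 pos [ 0.5256 -0.2879  0.0736] yaw -1.271 tilt -1.0 d(cm) [-0.06  0.7   0.07] twist -0.03 F [-4.4  0.8  0.4] w 0.234 q7 -1.87
```

It has stopped moving and the force is rising, so the pad is on the core. I'll push a little firmer to seat it.

```bash
python3 -m handwheel '[{"grip":2.0,"x":0,"y":-0.1,"z":0,"twist":0},{"grip":2.0,"x":0,"y":-0.1,"z":0,"twist":0},{"grip":2.0,"x":0,"y":0,"z":0,"twist":0}]' 20
python3 -m handwheel '[{"grip":2.0,"x":0,"y":-0.1,"z":0,"twist":0},{"grip":2.0,"x":0,"y":-0.1,"z":0,"twist":0},{"grip":2.0,"x":0,"y":0,"z":0,"twist":0}]' 20
python3 k.py
```

```text
t: 31.47
position: [0.5259, -0.2878, 0.0736]
tcp_rot: [2.525, -1.866, -0.005]
wrist_force: [-7.0, 0.3, 1.6]
width: 0.234
gripper_force: 3.2
t: 31.72
position: [0.5261, -0.2877, 0.0736]
tcp_rot: [2.524, -1.866, -0.008]
wrist_force: [-9.3, -0.4, 4.2]
width: 0.236
gripper_force: 4.4
R 0.0932 q -0.031
t 31.72 pos [ 0.5261 -0.2877  0.0736] yaw -1.273 tilt -1.0 d(cm) [-0.05  0.29  0.06] twist 0.018 F [-9.3 -0.4  4.2] w 0.236 q7 -1.88
t 31.72 pos [ 0.5261 -0.2877  0.0736] yaw -1.273 tilt -1.0 d(cm) [-0.05  0.76  0.06] twist -0.032 F [-9.3 -0.4  4.2] w 0.236 q7 -1.88
```

```bash
python3 -m handwheel '[{"grip":2.4,"x":0,"y":0,"z":0,"twist":0},{"grip":3.0,"x":0,"y":0.2,"z":0,"twist":0},{"grip":3.0,"x":0,"y":0,"z":0,"twist":0},{"grip":3.0,"x":0,"y":0,"z":-1,"twist":0},{"grip":3.0,"x":0,"y":0,"z":-2.5,"twist":0},{"grip":3.0,"x":0,"y":0,"z":-3,"twist":0},{"grip":3.0,"x":0,"y":0,"z":-3,"twist":0},{"grip":3.0,"x":0,"y":0,"z":-3,"twist":0},{"grip":3.0,"x":0,"y":3,"z":-1,"twist":0},{"grip":3.0,"x":0,"y":4,"z":-1,"twist":0},{"grip":3.0,"x":0,"y":4,"z":0,"twist":0},{"grip":3.0,"x":0,"y":4,"z":0,"twist":0}]' 20
python3 - <<'E'
from h import *
need(0,0,0)
c=cam('scene');a=cv2.resize(c['img'][165:260,320:450],(780,570),interpolation=cv2.INTER_CUBIC)
cv2.imwrite('pics/final.png',a)
E
```

```text
t: 32.72
position: [0.3857, -0.3327, 0.2208]
tcp_rot: [-2.53, 1.862, -0.008]
wrist_force: [-0.4, 0.4, 0.0]
width: 0.346
gripper_force: 0.0
t 32.72 pos [ 0.3857 -0.3327  0.2208] yaw -1.269 tilt -1.0 d(cm) [-43.32  27.01  21.81] twist None F [-0.4  0.4  0. ] w 0.346 q7 -1.82
```

View pics/final.png

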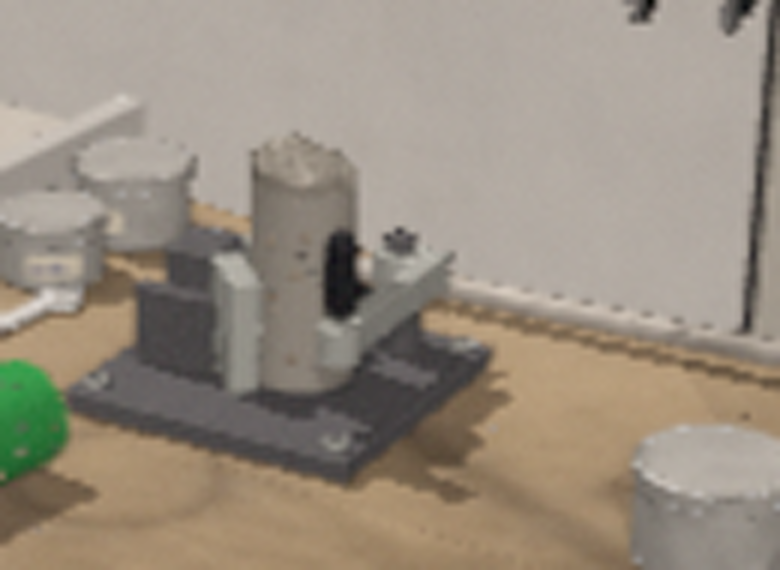

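The crop shows the core upright in the vee with its broken end up (about (305,260)). The clamp arm is shut across it with the knob at about (342,275), and nothing is touching it.

```bash
python3 -c "from bench import workorder;print(workorder.hand_in())"
```

```text
the job is handed in; nothing more can be done
None
```

I stood the core on the scale pan hands-off for over a second, then set it broken end up in the vee with the clamp shut on it, and handed the job in at about 33 s; while I was standing it up, its edge briefly pushed the side of the scale with about 15–20 N.

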